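# Clamp a gilt frame corner in the bench corner press

## Robot

A 7-joint arm with a two-finger parallel gripper is mounted at the origin on the work surface; the furniture and walls round the work are solid. World frame = base frame: x ahead of the robot, y to its left, z up, the work surface at z = 0. Lengths are in m, angles in rad, forces in N, time in s.
With the tool pointing down it reaches from about 0.425 to 1.025 m from the base axis. Payload 9.4 kg.
Tool frame: the origin (TCP) lies midway between the tips of the shut fingers; the grasp point (between the pads) lies 19 mm behind it; z points along the fingers, y is the line along which they close (so a half turn about z gives the same grasp; the last joint's range is limited). The gripper opens to 93 mm and grips with 3 to 60 N. Pads are 15 mm wide; open, the fingers measure 128 mm over their backs; the gripper's body (75 mm by 188 mm) begins 65 mm behind the grasp point.
Start: joints at [1.171, 0.599, -0.003, 1.599, 0.002, 0.943, -0.08], TCP at [0.23, -0.688, 0.219] pointing down, gripper open.
Joint ranges: [-2.57, 2.57], [-0.35, 1.97], [-1.29, 1.29], [0.11, 2.56], [-1.05, 4.19], [0.11, 1.86], [-2.63, 2.63]. Speed limits (rad/s): [2.22, 2.22, 3.01, 3.01, 3.14, 3.14, 3.14].

## Interface

Orientations are given as a rotation vector (axis times angle).
In Python, from station import env gives the robot as it stands. Calls block until the motion is done:
- env.goto(position, orientation): joint-space move of the TCP to a pose.
- env.move_l(position, rotation=None, velocity=0.15, max_force=None): straight line of the TCP; rotation=None keeps the orientation; velocity is the mean speed in m/s. With max_force (N) it stops when the force on the tool has changed by that much, and returns True; else False.
- env.move_j(angles): joint-space move.
- env.grip(opening, f_grip=None): opening from 0.0 (shut) to 1.0 (fully open); f_grip is the grip in N (None keeps the last); returns when the fingers have stopped.
- env.wait(seconds).
- env.solve_ik(position, orientation): joint angles nearest the present ones, or None.
- env.get_image(name): name is "scene" or "top" or "wrist"; returns a dict with "image" (480x640x3 uint8, red, green, blue), "intrinsics" (3x3 intrinsics, pixels), "k1" (the pictures are not rectified: a ray, as slopes to the right and down, at radius r is drawn at 1 + k1 r^2 times it, then the intrinsics apply), "view" (4x4, takes a point from world to camera coordinates); the wrist camera has in their place "T_tool_cam" (4x4, takes a point from camera to tool coordinates, whose origin is the TCP and whose axes are the flange's). Camera axes: x right, y down, z forward; pixel columns grow to the right and rows downward; lengths in m; the calibration is good to about 2 mm. A picture is of the moment at which its call begins: read the wrist's pose just before it. There is no depth.
A pose or a line that the arm cannot do raises env.Unreachable and nothing moves.
- env.sign_off(): hands the job in; it is judged then, once.
Readings, each from a call of its own:
- env.read_time_s(): time.
- env.read_qpos(): joint angles.
- env.read_dq(): joint speeds.
- env.read_tau(): joint torques, N m.
- env.read_eef_pos(): TCP position.
- env.read_tool_rot(): TCP orientation.
- env.read_wrist_force(): force on the tool from outside, world axes, zero at the start.
- env.read_wrist_torque(): the same for the moment, N m.
- env.read_finger_gap(): opening from 0.0 (shut) to 1.0 (fully open).
- env.read_grasp_force(): force on a finger pad.
Only numpy, scipy, OpenCV 4.12 (cv2) and the standard library are available. Lean on these libraries where they do the work, as an engineer would, in place of code of your own. Each camera call takes 0.05 s, during which the arm holds its last target. There are 200 camera calls.

## Task

The mitre of the gilt moulding corner that lies beside the green corner press has just been glued and must be kept under pressure: lay it on the bed of the press with both outer edges home against the fence, outer corner in the fence's corner, and let it go. Then slide the press head along its rods to the stop at the fence end, so that its pad stands over the mitre, and press the lever down by its cross bar until the pointer is in the green band, not on into the red. Finish while still holding the lever there, the pad pressing on the corner, and leave the silver and the black corner where they lie.

Things in the scene. Friction and masses are not known exactly. Their poses are not given: they have to be found in the camera images.
- gilt_centre (a point): Loose gold-coloured L-shaped moulding corner, lying flat: outside 62 x 62 mm, 18 mm high, legs 26 mm wide, about 45 g. This point: centre of its 62 x 62 mm outline, 9 mm above its underside. One leg lies along its y at x = -31 to -5 mm, the other along its x at y = +5 to +31 mm; outer corner at (-31, +31) mm.
- gilt_apex (a point): The gilt piece's outer corner (tip of the mitre), at its underside; axes as gilt_centre.
- press: Green bench corner press, fixed; plate 330 mm along y, x from -95 to +130 mm, bed top 18 mm above the table. Origin on the table under its middle; its x points away from the robot (yaw within 0.2 rad), y to the left. Two guide rods run along y at x = 77 and 109 mm, 98 mm up, between columns 123 mm high; the fence stands in front of them at the right.
- fence_corner (a point): Inner corner of the aluminium fence (12 mm high) at bed height, at (30, -95, 18) mm in the press. Its rear rail runs 86 mm along the press's +y, its right stub 22 mm along -x. Seated, the gilt piece has its outer corner here, its x and y axes along the press's -x and -y, its centre at (-1, -64) mm; the front 40 mm of its right leg then stands clear of the fence.
- head (a joint): Position of the press head on its rods, m: 0 = parked at the left end, 0.18 = against the stop at the fence end, the pad over the mitre; starts at 0 to 0.04. Moves along the press's -y, needs about 3 N and stays where it is left.
- head_knob (a point): Round black knob on top of the head, 30 mm across at the widest, to pinch or push the head by. This point is on its axis 148 mm above the table, 15 mm below its top; x = 108 mm in the press.
- lever (a joint): Lever angle, rad: 0 = up (rest), growing as it is pressed down. Green band 0.56 to 0.72, then the red band, hard stop at 0.92. A spring lifts it when let go. The pad meets the seated moulding at about 0.46. Force at the bar: about 2.5 N at the start, 4.5 N before the pad meets the work, 8 N at 0.64.
- grip_bar: Black round cross bar of the lever, 24 mm thick, 72 mm long along the press's y, pressed from above; origin at its centre. Pivot: x = 50 mm in the press, 128 mm above the table. At lever angle a the bar is at x = 50 - 150 cos(0.35 - a) mm and 128 + 150 sin(0.35 - a) mm above the table: 179 mm at rest, 85 mm at 0.64 rad.
- foot: Round rubber-faced pad, 24 mm across, under the head's plunger. Origin: centre of its underside, 51 mm above the table at rest. The lever drives the plunger down 34 mm per rad; a spring of 1.8 N/mm between plunger and pad gives about 11 N on the work at 0.64 rad.
- silver_corner: Silver-coloured moulding corner, shaped as the gilt one (origin at its underside, centre of the outline), loose; to be left alone. (Room note: a tall coiled yellow hose stands at the left of the table, about x 0.33 to 0.52, y over 0.57 m; keep clear of it.)
- black_corner: Black moulding corner, same shape and size, loose; to be left alone.
Not all that is in view belongs to the job. Leave any purple look-alike of the part that bears gilt_centre alone.

How it is judged:
By the outcome, as a careful person would: the job done as asked, in the order asked, and still so for the second after the job is handed in, while the arm keeps its last pose, push and grip.
It also fails if it takes over 72 s, if anything falls off the work surface, if the arm or the gripper's body presses on something with over 40 N, if the wrist force passes 120 N, or if a joint passes its speed limit or range.

## Working session

There is one attempt and no reset: what is moved stays moved. The work goes in short steps, each a Python script; the robot and the scene stay as the last script left them, time stands still between calls to the robot, and variables do not carry over. Pictures are saved under pics/ and viewed, at most 11 in all, crops included, and the job is handed in when it is done.

```bash
ls; mkdir -p pics; cat > h.py <<'E'
import numpy as np, cv2
from scipy.spatial.transform import Rotation as R
from station import env
def save(n,f):
    d=env.get_image(n); cv2.imwrite('pics/'+f,d['image'][:,:,::-1]); np.savez('pics/'+f+'.npz',**{k:v for k,v in d.items()}); return d
def ray(d,uv,T=None):
    K=d['intrinsics'];k=float(d['k1'])
    p=np.array([(uv[0]-K[0,2])/K[0,0],(uv[1]-K[1,2])/K[1,1]]); q=p.copy()
    for _ in range(20): q=p/(1+k*(q@q))
    C=np.linalg.inv(d['view']) if T is None else T
    return C[:3,3],C[:3,:3]@np.array([q[0],q[1],1])
def at(d,uv,z,T=None):
    o,r=ray(d,uv,T); return o+r*(z-o[2])/r[2]
def proj(d,P,T=None):
    V=d['view'] if T is None else np.linalg.inv(T)
    c=V[:3,:3]@np.asarray(P)+V[:3,3]; q=c[:2]/c[2]; q=q*(1+float(d['k1'])*(q@q)); K=d['intrinsics']
    return np.array([K[0,0]*q[0]+K[0,2],K[1,1]*q[1]+K[1,2]])
E
python3 - <<'E'
from h import *
for n in('scene','top'):
    d=save(n,n+'0.png'); print(n,np.linalg.inv(d['view']).round(3),d['k1'],d['intrinsics'][0,0])
print(env.read_time_s(),env.read_tool_rot())
E
```

```text
pics
scene [[ 0.584 -0.559  0.588 -0.464]
 [-0.812 -0.395  0.431 -0.702]
 [-0.009 -0.729 -0.684  1.248]
 [ 0.     0.     0.     1.   ]] -0.07640226170695721 528.8122486455958
top [[ 8.000e-03 -9.770e-01  2.120e-01  2.470e-01]
 [-1.000e+00 -8.000e-03 -1.000e-03  4.000e-03]
 [ 3.000e-03 -2.120e-01 -9.770e-01  1.263e+00]
 [ 0.000e+00  0.000e+00  0.000e+00  1.000e+00]] 0.02798466054580625 469.16704826961256
0.1 [-3.09944876e+00 -5.04724382e-01  5.42050256e-04]
```

View pics/scene0.png

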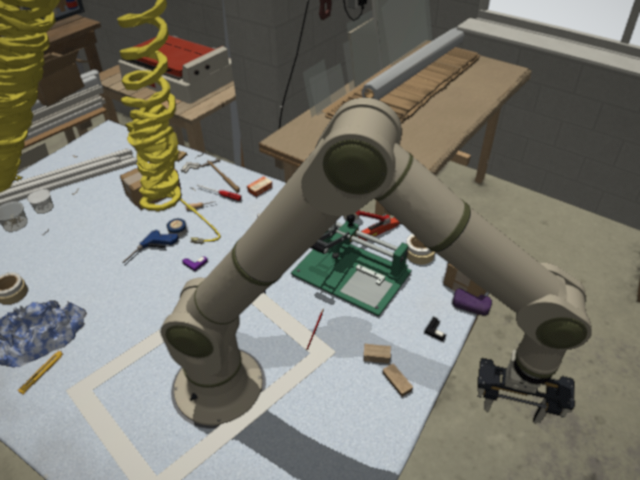

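View pics/top0.png

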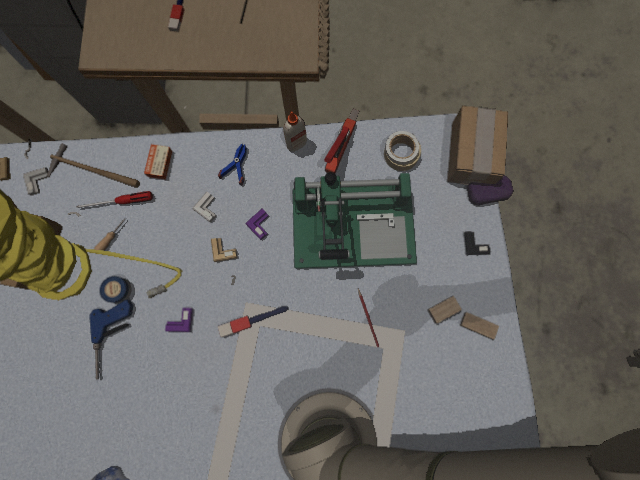

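The top view shows the gilt corner at about (223,249), the silver one at (205,207), the purple ones at (258,223) and (180,320), the black one at (477,244), and the press around (353,225). I'll enlarge the gilt corner and the press.

```bash
python3 - <<'E'
import cv2,numpy as np
im=cv2.imread('pics/top0.png')
a=cv2.resize(im[230:280,195:255],None,fx=8,fy=8,interpolation=cv2.INTER_CUBIC)  # 480x400
b=cv2.resize(im[165:275,285:425],None,fx=5.6,fy=5.6,interpolation=cv2.INTER_CUBIC)
cv2.imwrite('pics/a.png',a);cv2.imwrite('pics/b.png',b[:600])
E
```

```text
(no output)
```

View pics/a.png

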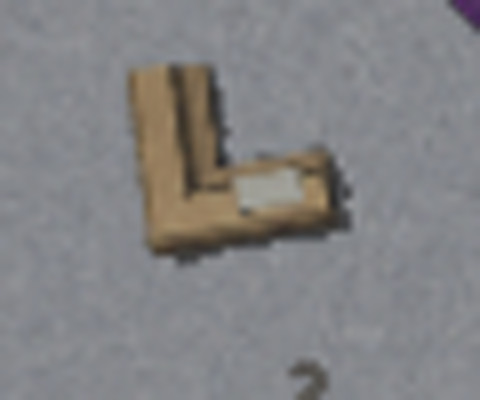

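View pics/b.png

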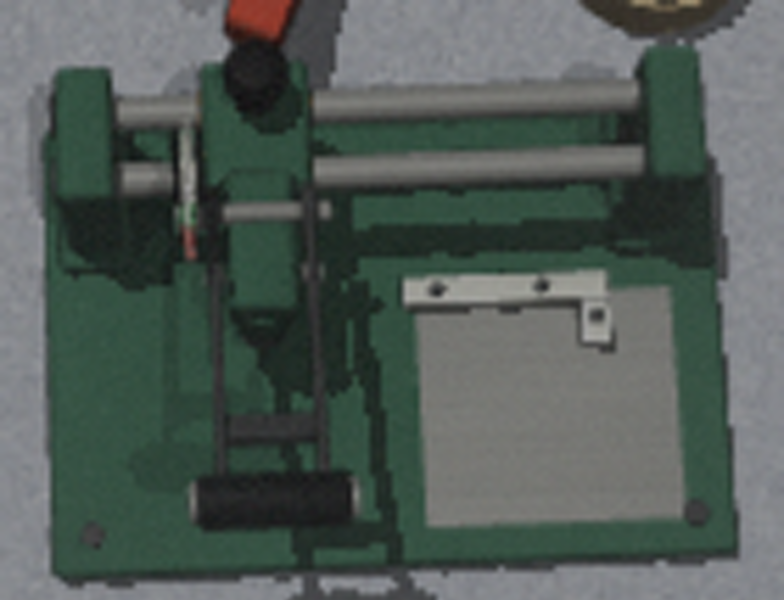

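The first crop shows the gilt apex at about (150,245), with leg ends at (130,70) and (335,215). That puts its x axis along roughly world +x. The second crop shows the fence inner corner at about (583,303), the bar centre at (273,502), the knob at (256,75), and the plate front corners at (58,572) and (737,550). I'll compute coarse poses from these, then take wrist views.

```bash
python3 - <<'E'
from h import *
d=dict(np.load('pics/top0.png.npz'))
A=lambda u,v,z:at(d,(195+(u+.5)/8-.5,230+(v+.5)/8-.5),z)
B=lambda u,v,z:at(d,(285+(u+.5)/5.6-.5,165+(v+.5)/5.6-.5),z)
print('gilt',A(150,243,.018),A(130,70,.018),A(210,66,.018),A(333,210,.018))
pl,pr=B(58,570,.018),B(737,548,.018); print('plate front',pl,pr)
f=B(583,303,.03);g=B(405,305,.03);print('fence',f,g,np.arctan2(-(g-f)[0],(g-f)[1]))
print('yaw',np.arctan2(-(pl-pr)[0],(pl-pr)[1]),np.linalg.norm(pl-pr))
print('bar',B(273,500,.185),'knob',B(256,72,.163))
T=env.get_image('wrist')['T_tool_cam'];print(T.round(3))
E
```

```text
gilt [0.45656627 0.31398671 0.018     ] [0.51583044 0.32434149 0.018     ] [0.5174515  0.29744075 0.018     ] [0.46828841 0.25340061 0.018     ]
plate front [0.44087783 0.09485168 0.018     ] [ 0.45436097 -0.23029855  0.018     ]
fence [ 0.57187933 -0.15724804  0.03      ] [ 0.57013739 -0.07101617  0.03      ] 0.020197919117678972
yaw 0.041443665460402984 0.3254296584320123
bar [ 0.4451245  -0.00620419  0.185     ] knob [0.64072399 0.00230291 0.163     ]
[[ 0.    -0.967 -0.254  0.069]
 [ 1.     0.     0.001 -0.   ]
 [-0.001 -0.254  0.967 -0.165]
 [ 0.     0.     0.     1.   ]]
```

```bash
cat >> h.py <<'E'
def ori(psi): return (R.from_euler('z',psi)*R.from_euler('x',np.pi)).as_rotvec()
def Tcam(d):
    T=np.eye(4);T[:3,:3]=R.from_rotvec(env.read_tool_rot()).as_matrix();T[:3,3]=env.read_eef_pos();return T@d['T_tool_cam']
def wsave(f):
    d=env.get_image('wrist');T=Tcam(d);cv2.imwrite('pics/'+f,d['image'][:,:,::-1]);np.savez('pics/'+f+'.npz',T=T,**d);return d,T
E
python3 - <<'E'
from h import *
for psi in (.18,.18+np.pi):
    a=env.solve_ik([.503,.309,.13],ori(psi)); b=env.solve_ik([.545,-.141,.13],ori(psi+np.pi-.145)); b2=env.solve_ik([.503,.309,.01],ori(psi))
    for q in(a,b,b2): print(psi,None if q is None else np.round(q,2))
E
```

```text
0.18 [-0.55  0.55 -0.14  1.99  0.13  0.61 -2.17]
0.18 [ 0.63  0.62 -0.71  2.02  0.61  0.72  1.15]
0.18 [-0.67  0.74  0.04  2.05 -0.07  0.35 -1.97]
3.3215926535897933 [-0.05  0.72 -0.92  1.95  0.76  0.86  0.36]
3.3215926535897933 [ 0.14  0.53  0.02  2.06 -0.02  0.56 -1.36]
3.3215926535897933 [-0.26  0.8  -0.58  2.03  0.83  0.57  0.31]
```

```bash
python3 - <<'E'
from h import *
env.goto([.47,-.2,.42],ori(.18)); print(env.read_qpos().round(2))
env.goto([.495,.292,.16],ori(.18)); print(env.read_qpos().round(2), env.read_time_s())
wsave('w1.png')
E
```

```text
[ 0.45  0.16 -0.19  1.79  0.03  1.19 -1.14]
[-0.21  0.56 -0.6   1.98  0.46  0.74 -2.49] 4.2417
```

View pics/w1.png

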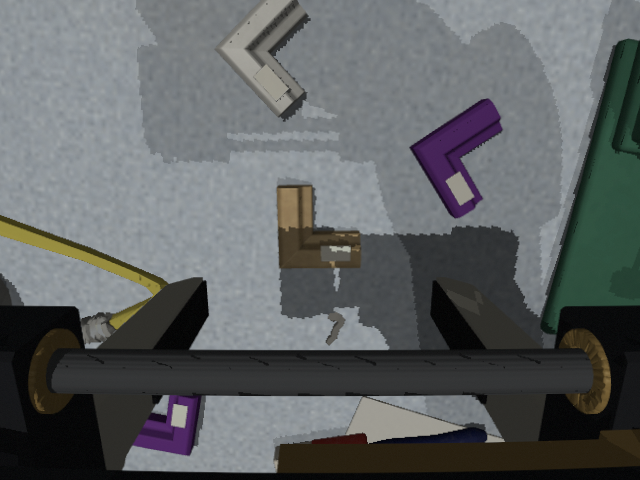

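The wrist view shows the gilt top outline at: apex (279,268), x-leg end (278,186) to (312,185), and y-leg end (360,232) to (360,267). The silver and purple pieces are well clear.

```bash
python3 - <<'E'
from h import *
d=dict(np.load('pics/w1.png.npz'));T=d['T']
im=np.array([[279,268],[278,186],[312,185],[360,232],[360,267.5]],float)
m=np.array([[-31,31],[31,31],[31,5],[-5,-31],[-31,-31]])/1000
W=np.array([at(d,p,.018,T)[:2] for p in im]);mc=m-m.mean(0);wc=W-W.mean(0)
H=(mc.T@wc);yaw=np.arctan2(H[0,1]-H[1,0],H[0,0]+H[1,1])
c,s=np.cos(yaw),np.sin(yaw);Rm=np.array([[c,-s],[s,c]]);t=W.mean(0)-Rm@m.mean(0)
print(yaw,t,((m@Rm.T+t-W)*1000).round(1).tolist())
g=t+Rm@[.013,.018];print('grasp',g)
np.save('gilt.npy',[yaw,*t])
env.grip(.65,20)
env.move_l([*g,.07],ori(yaw),.15)
print(env.move_l([*g,.004],None,.08,max_force=15),env.read_eef_pos())
env.grip(0.0,15);print(env.read_finger_gap()*93,env.read_grasp_force(),env.read_wrist_force())
env.move_l([*g,.14],None,.15);print(env.read_finger_gap()*93,env.read_grasp_force(),env.read_qpos().round(2),env.read_time_s())
E
```

```text
0.18386402614617883 [0.49103855 0.28987002] [[0.3, 0.5], [0.2, 1.6], [-0.0, -0.2], [-1.0, -1.4], [0.5, -0.6]]
grasp [0.5005285  0.30994341]
False [0.50070779 0.31012778 0.00434211]
25.24107139487868 14.99700817745179 [ 0.93659076 -0.14583131  1.62547113]
25.444056053696038 14.997237045317888 [-0.31  0.58 -0.49  1.97  0.42  0.7  -2.45] 8.4583
```

```bash
python3 - <<'E'
from h import *
env.goto([.50,.18,.34],ori(1.7));print(env.read_qpos().round(2))
env.goto([.62,-.12,.24],ori(3.18)); print(env.read_qpos().round(2), env.read_time_s(),env.read_finger_gap()*93)
wsave('w2.png')
E
```

```text
[ 0.34  0.42 -1.1   1.85  0.41  1.13 -0.78]
[ 0.83  0.78 -1.28  1.76  0.79  1.23  0.95] 11.4667 25.706913129805038
```

View pics/w2.png

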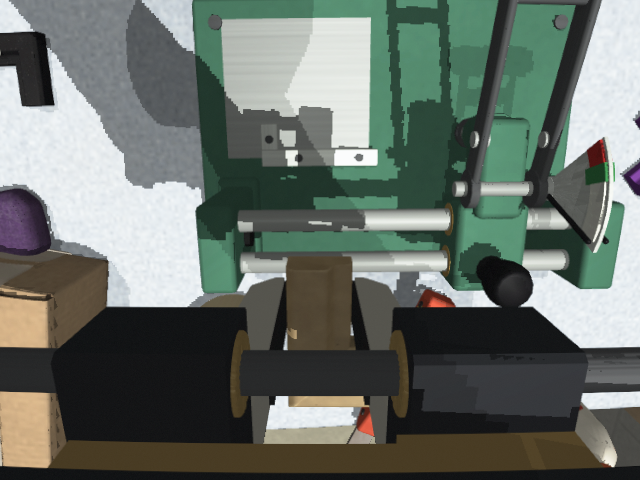

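The press is seen from above. The fence rail's front edge runs at about row 149 from column 277 to 378, with the stub at left. The held gilt leg's end is at row 257, columns 287 to 352. I'll take one enlarged crop to refine.

```bash
python3 - <<'E'
import cv2
im=cv2.imread('pics/w2.png')
cv2.imwrite('pics/c.png',cv2.resize(im[110:270,190:400],None,fx=3.75,fy=3.75,interpolation=cv2.INTER_CUBIC)[:600])
E
```

```text
(no output)
```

View pics/c.png

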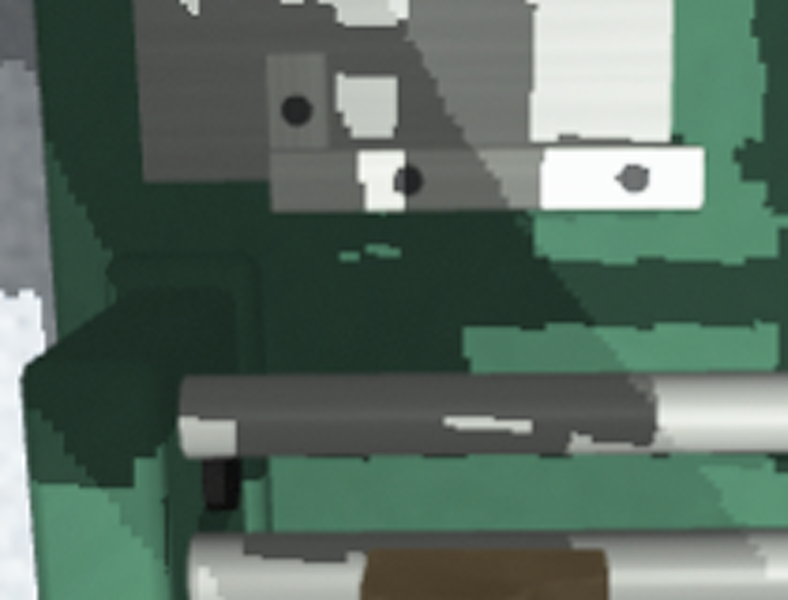

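```bash
python3 - <<'E'
from h import *
d=dict(np.load('pics/w2.png.npz'));T=d['T']
C=lambda u,v,z:at(d,(190+(u+.5)/3.75-.5,110+(v+.5)/3.75-.5),z,T)
f=C(327,148,.03);e=C(703,146,.03);s=C(324,54,.03)
print('corner',f,'end',e,'stub',s)
yaw=np.arctan2(-(e-f)[0],(e-f)[1]);print('yaw',yaw,np.linalg.norm(e-f),np.linalg.norm(s-f),np.arctan2((f-s)[1],(f-s)[0]))
P=env.read_eef_pos();Q=R.from_rotvec(env.read_tool_rot()).as_matrix()
for u in(362,608): print('held end (tool mm)',(Q.T@(C(u,548,P[2]-.004)-P)*1000).round(1))
b1=C(272,212,.03);b2=C(703,210,.03);print('back yaw',np.arctan2(-(b2-b1)[0],(b2-b1)[1]))
# far features: plate edges at z=.018 front holes, knob
print('bolts',at(d,(215.5,22),.018,T),at(d,(560.5,22),.018,T)); print('P',P)
E
```

```text
corner [ 0.57223991 -0.15716872  0.03      ] end [ 0.56837415 -0.07131139  0.03      ] stub [ 0.55134663 -0.15819482  0.03      ]
yaw 0.04499500459942695 0.08594431961996152 0.020918462950572026 0.04907183703422336
held end (tool mm) [ 18.1 -13.6   4. ]
held end (tool mm) [18.1 13.3  4. ]
back yaw 0.04406197871429329
bolts [ 0.4700728  -0.21135227  0.018     ] [0.4564643 0.0782108 0.018    ]
P [ 0.62008193 -0.11880078  0.24041262]
```

```bash
cat >> h.py <<'E'
YAW=.046;F=np.array([.5722,-.1572])
Rp=np.array([[np.cos(YAW),-np.sin(YAW)],[np.sin(YAW),np.cos(YAW)]])
O=F-Rp@[.030,-.095]
def W(x,y,z): return [*(O+Rp@np.array([x,y])/1000),z/1000]
def P():
    p=env.read_eef_pos();return np.round([*(Rp.T@(p[:2]-O)*1000),p[2]*1000],1)
E
python3 - <<'E'
from h import *
o=ori(YAW+np.pi)
env.goto(W(-22,-75,140),o);print(P(),env.read_qpos().round(2))
env.move_l(W(-20,-77,50),o,.12)
print(env.move_l(W(-20,-77,23),None,.05,max_force=8),P(),env.read_wrist_force().round(1))
print(env.move_l(W(-8,-77,23),None,.02,max_force=6),P(),env.read_wrist_force().round(1))
p=P();print(env.move_l(W(p[0],-90,23),None,.02,max_force=6),P(),env.read_wrist_force().round(1))
p=P();print(env.move_l(W(p[0]+3,p[1],23),None,.02,max_force=5),P(),env.read_wrist_force().round(1))
print(env.read_time_s(),env.read_finger_gap()*93)
wsave('w3.png')
E
```

```text
[-21.1 -74.7 140.7] [ 0.92  0.8  -1.23  2.05  0.93  1.    0.82]
True [-20.5 -77.1  22. ] [-0.2 -0.8  5.7]
True [-14.2 -77.1  22. ] [ 2.4 -0.6  2.4]
True [-15.2 -81.6  22. ] [-0.9  1.5  3.3]
True [-14.  -81.5  22.3] [-0.5 -0.2 -0.2]
14.675 25.508080130537323
```

View pics/w3.png

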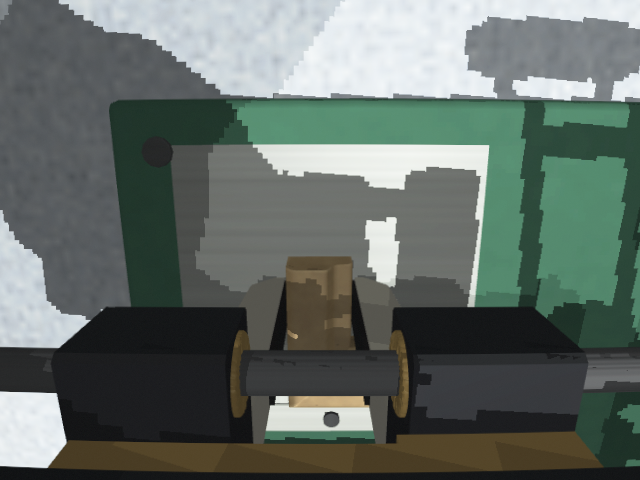

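The contacts came at press (-14.2, -81.6), against an expected seat of (-14, -82). I'll push diagonally once more, release, and look.

```bash
python3 - <<'E'
from h import *
print(env.move_l(W(-12,-85,22),None,.015,max_force=7),P(),env.read_wrist_force().round(1))
env.grip(.42);print(env.read_finger_gap()*93,P(),env.read_wrist_force().round(1))
env.move_l(W(-14,-81.5,150),None,.15)
env.move_l(W(75,-62,200),None,.2)
d,T=wsave('w4.png');print(env.read_time_s(),env.read_qpos().round(2))
u=proj(d,W(0,-64,36),T).astype(int);print(u)
for n,p in dict(apex=(30,-95,36),xe=(-32,-95,36),xe2=(-32,-69,36),ye=(30,-33,36),ye2=(4,-33,36)).items(): print(n,proj(d,W(*p),T).round(1))
x0,y0=max(u[0]-100,0),max(u[1]-75,0)
cv2.imwrite('pics/w4c.png',cv2.resize(d['image'][y0:y0+150,x0:x0+200,::-1],None,fx=4,fy=4,interpolation=cv2.INTER_CUBIC));print(x0,y0)
for psi in(0,np.pi,np.pi/2,-np.pi/2):
  for y in(61,-119): q=env.solve_ik(W(108,y,142),ori(YAW+psi));print(psi,y,None if q is None else q.round(2))
E
```

```text
True [-13.9 -81.7  22. ] [0.  0.4 5.2]
39.28531982303285 [-14.4 -81.6  21.6] [-0.2  0.   0.6]
17.1667 [ 0.81  0.8  -1.22  1.8   0.82  1.16  0.95]
[316 122]
apex [275.3 163.1]
xe [273.6  76.9]
xe2 [309.5  76.9]
ye [357.4 163.2]
ye2 [358.2 127.9]
216 47
0 61 [-0.55  0.7   0.74  1.89 -0.65  0.8  -0.98]
0 -119 [-0.16  0.68  0.55  1.81 -0.49  0.79 -0.88]
3.141592653589793 61 [ 0.57  0.86 -1.13  1.82  0.89  1.08  0.71]
3.141592653589793 -119 [ 0.82  0.9  -1.15  1.74  0.91  1.14  1.  ]
1.5707963267948966 61 [ 0.39  0.7  -0.77  1.83  0.63  0.87 -0.64]
1.5707963267948966 -119 [ 0.66  0.74 -0.79  1.75  0.64  0.92 -0.36]
-1.5707963267948966 61 [ 0.56  0.84 -1.1   1.82  0.87  1.06  2.3 ]
-1.5707963267948966 -119 [ 0.87  0.98 -1.29  1.74  1.    1.25  2.5 ]
```

View pics/w4c.png

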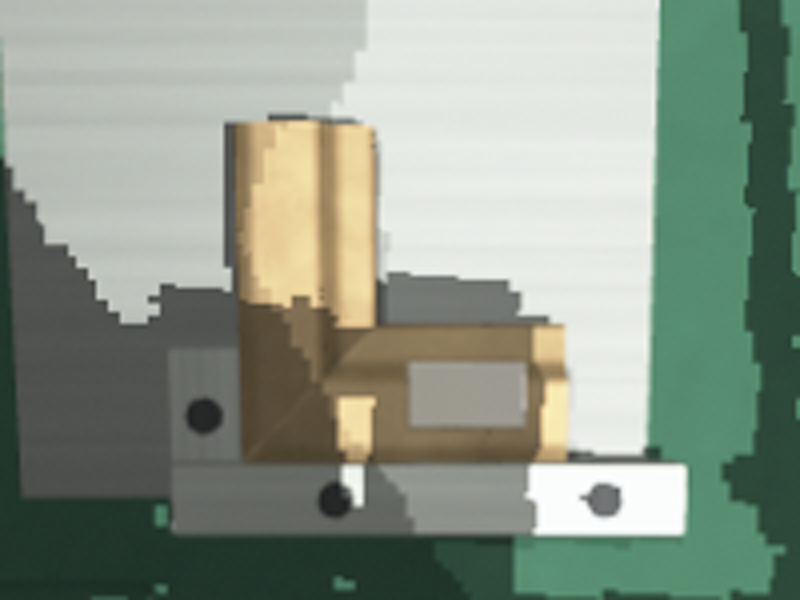

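The crop shows the piece flush against both the rail and the stub. Next is the head.

```bash
python3 - <<'E'
from h import *
o=ori(YAW+np.pi)
env.move_l(W(90,0,230),o,.2)
env.grip(.8)
env.goto(W(108,61.5,200),o);print(P())
print(env.move_l(W(108,61.5,142),None,.1,max_force=8),P())
env.grip(0,6);print(env.read_finger_gap()*93,env.read_grasp_force(),P(),env.read_wrist_force().round(1))
print(env.move_l(W(108,-95,142),None,.08,max_force=15),P())
print(env.move_l(W(108,-140,142),None,.03,max_force=12),P(),env.read_wrist_force().round(1))
env.wait(.3);print(P(),env.read_time_s(),env.read_finger_gap()*93)
E
```

```text
[107.9  63.1 199.6]
False [108.1  61.8 142.1]
29.1465644348981 6.000166330486536 [108.   61.3 142. ] [-0.3 -0.3  0.5]
False [108.2 -91.8 142. ]
True [ 108.4 -109.9  141.6] [ 1.6 12.4 -3.5]
[ 108.5 -108.1  141.5] 23.5833 83.91260255484305
```

```bash
python3 - <<'E'
from h import *
env.grip(1.0);print(P())
env.move_l(W(108,-85,142),None,.05,max_force=8);print(P())
env.move_l(W(108,-85,230),None,.2)
env.goto(W(40,-40,250),ori(YAW+np.pi))
d,T=wsave('w5.png');print(env.read_time_s(),env.read_qpos().round(2))
print(proj(d,W(108,-81,163),T))
E
```

```text
[ 108.3 -112.   141.4]
[108.1 -85.1 142. ]
25.75 [ 0.84  0.68 -1.23  1.84  0.71  1.15  0.97]
[257.3342631  345.67850339]
```

View pics/w5.png

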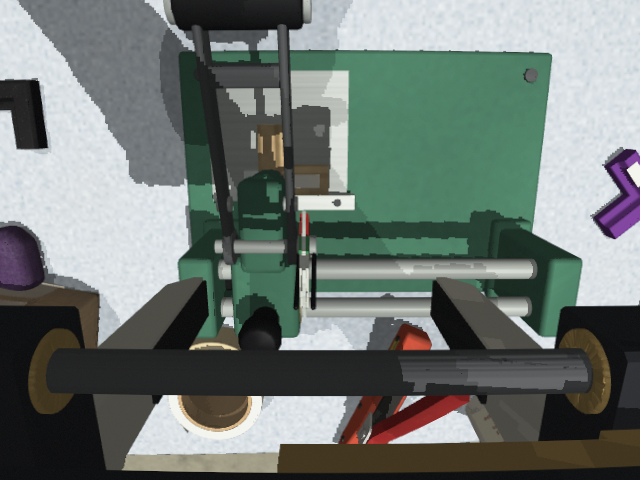

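The knob is at about (262,328), close to the predicted stop position. The gilt is still in place under the pad. I'll make one more firm push with shut fingers to confirm the stop, then check IK for the lever arc.

```bash
cat >> h.py <<'E'
def bar(a,dz=12.): return (50-150*np.cos(.35-a),128+150*np.sin(.35-a)+dz)
E
python3 - <<'E'
from h import *
o=ori(YAW+np.pi)
env.move_l(W(100,-30,230),o,.2)
env.grip(0,30)
env.move_l(W(108,-30,145),o,.15)
print(env.move_l(W(108,-90,145),None,.03,max_force=10),P(),env.read_wrist_force().round(1))
env.move_l(W(108,-38,145),None,.1)
env.move_l(W(108,-38,235),None,.2);print(env.read_time_s())
for psi in(0,np.pi,np.pi/2,-np.pi/2):
  for a in(-.1,.64):
    x,z=bar(a);q=env.solve_ik(W(x,-80,z),ori(YAW+psi));print(psi,a,None if q is None else q.round(2))
E
```

```text
True [108.  -51.5 144.8] [0.4 2.4 2.4]
30.25
0 -0.1 [-0.34  0.4   0.74  2.19 -0.43  0.69 -0.83]
0 0.64 [-0.17  0.57  0.54  2.3  -0.71  0.44 -0.57]
3.141592653589793 -0.1 [ 1.05  0.61 -1.25  2.12  0.73  0.96  1.  ]
3.141592653589793 0.64 [ 0.92  0.73 -1.08  2.23  0.99  0.79  0.77]
1.5707963267948966 -0.1 [ 0.84  0.45 -0.88  2.13  0.49  0.78 -0.3 ]
1.5707963267948966 0.64 [ 0.68  0.58 -0.69  2.25  0.74  0.55 -0.53]
-1.5707963267948966 -0.1 [-0.55  0.55  1.12  2.2  -0.7   0.82 -2.06]
-1.5707963267948966 0.64 [ 0.93  0.75 -1.11  2.23  1.    0.81  2.32]
```

```bash
python3 - <<'E'
from h import *
o=ori(YAW+np.pi)
env.move_l(W(-91,-81,235),o,.2)
x,z=bar(0);env.move_l(W(x,-81,z+5),None,.12);print(P(),env.read_wrist_force().round(1))
for a in(.1,.2,.3,.4,.46,.52,.56,.6,.63):
    x,z=bar(a);env.move_l(W(x,-81,z),None,.06);p=P()
    print(a,p,'a_est',round(.35-np.arcsin((p[2]-12-128)/150),3),env.read_wrist_force().round(1))
print(env.read_time_s())
save('top','top1.png');save('scene','scene1.png')
d=dict(np.load('pics/top1.png.npz'));
for n in('top','scene'):
    d=dict(np.load(f'pics/{n}1.png.npz'));print(n,proj(d,W(75,-55,130)))
E
```

```text
[-90.4 -80.4 196.4] [1.1 0.3 0.3]
0.1 [-95.8 -81.  177. ] a_est 0.101 [-2.5  0.7  3.7]
0.2 [-98.2 -81.1 162.6] a_est 0.199 [-1.9 -0.6  4.1]
0.3 [-99.8 -81.1 147.6] a_est 0.299 [-1.9 -0.8  3.7]
0.4 [-99.9 -81.1 132.7] a_est 0.399 [-1.9 -2.   5. ]
0.46 [-99.  -81.  123.8] a_est 0.458 [-2.7 -0.7  5.3]
0.52 [-97.9 -81.  114.9] a_est 0.518 [-1.9 -1.3  5.3]
0.56 [-96.8 -81.  109.1] a_est 0.557 [-2.9 -0.6  6.6]
0.6 [-95.6 -81.  103.2] a_est 0.598 [-3.7 -0.4  6.9]
0.63 [-94.6 -81.   98.9] a_est 0.628 [-4.2 -1.9  7.5]
34.925
top [376.7024166  191.84093824]
scene [375.72910507 241.2824523 ]
```

Forces match the spec: about 5 N before contact and 7.5 N at 0.63. I'll check the pointer and the gilt in the pictures, for the last time.

```bash
python3 - <<'E'
import cv2,numpy as np
a=cv2.imread('pics/top1.png')[165:285,320:440];b=cv2.imread('pics/scene1.png')[205:305,310:420]
f=lambda i:cv2.resize(i,(400,400),interpolation=cv2.INTER_CUBIC)
cv2.imwrite('pics/e.png',np.hstack([f(a),f(b)]))
E
```

```text
(no output)
```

View pics/e.png

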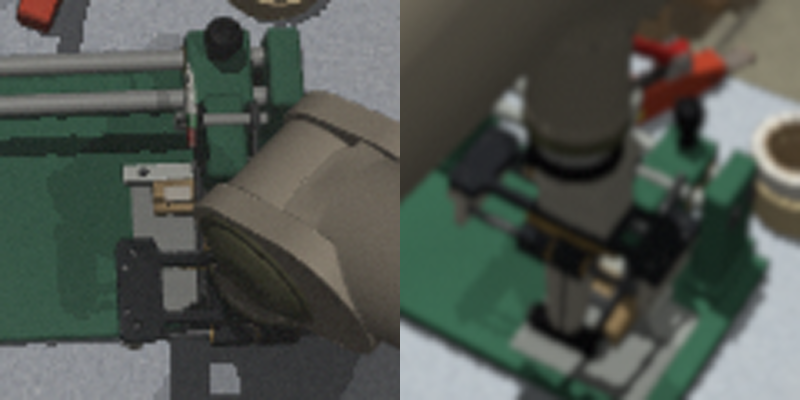

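The arm hides the pointer. The left view shows the head at the right end and the gilt still against the rail. The lever angle (0.628 from geometry) and the force agree with the green band, so I'm handing in.

```bash
python3 - <<'E'
from h import *
p=P();print(p,.35-np.arcsin((p[2]-140)/150),env.read_wrist_force().round(1));print(env.sign_off())
E
```

```text
[-94.7 -81.   99. ] 0.6268566278483789 [-4.4 -1.3  6.7]
the job is handed in; nothing more can be done
None
```

I handed the job in with the gilt corner seated in the fence, the head pushed firmly to its stop and the lever held at about 0.63 rad; the arm hid the pointer, so the green-band reading comes from the bar's height and the force, not from sight.

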